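Load the wire stitcher and stitch the book at its mark

TASK

First put the reel of wire on the stitcher's upright spindle, standing fully down on its shelf, and let go of it. Then slide the book, flat on the table, until its spine is square against the stitcher's fence and the inked cross lies right under the tool tip; only then press the plunger's cap down so that the tip bears firmly on the cross, and let it spring back up. Leave reel and book in place and do not disturb the rock, the pile of books or the mug.

Things in the scene. Friction and masses are not known exactly. Their poses are not given: they have to be found in the camera images.
- stitcher: grey bench wire stitcher, fixed to the table. Origin on the table vertically below the tool tip; x points to its fence and column, z up. Column 60 x 50 mm centred at x = 125; from it a 44 mm wide arm, 135 to 185 mm above the table, reaches forward to a round head (48 mm diameter, 112 to 209 mm up) centred over the origin. The book lies on the bare table in front of the fence.
- fence (a point): middle of the working face of the fence, at its foot: a straight steel bar 26 mm high along the stitcher's y, its face at x = +30 mm, from y = -140 to +110 mm
- plunger: the spring plunger in the head, moving straight down; origin at the centre of the top of its black round cap (54 mm diameter, top 246 mm above the table at rest). Below the head its 16 mm rod narrows to the tool tip. The tip meets the book 28 mm down (45 mm at most); the spring pushes back with about 1 N at rest, 4.5 N there, and lifts it when released.
- tool_tip (a point): the lower end of the plunger, a 6 mm wide steel tip, 52 mm above the table at rest
- book: thick book in plain light brown board, lying flat, loose: 110 (x) x 160 (y) x 24 mm high, about 0.33 kg; pushing it takes 2 to 6 N. Origin at the centre of its underside; x points to the spine edge (brown; the other three edges show white pages), which already faces roughly to the fence
- mark (a point): the inked black cross (22 mm) on the book's top cover, 30 mm in from the spine edge and 10 mm from the book's middle along its length: at x = +25, y = +10, z = 24 mm in the book's frame
- reel_center (a point): centre (half-way up) of the full reel of copper wire with grey flanges, standing upright on the table, loose: 56 mm diameter, 50 mm high, a 24 mm bore through it along its z, about 0.22 kg
- spindle_foot (a point): foot of the upright steel spindle, on the axis at the top of its shelf, 8 mm above the table (in the stitcher's frame at x = 72, y = 160 mm). The spindle is 14 mm in diameter and 56 mm tall with a tapered top; a seated reel has its centre 25 mm above this point
- rock: bystander: rough grey stone, 100 mm wide, 58 mm high; origin under its centre
- books: bystander: pile of three books about 130 x 190 mm, 66 mm high; origin under its centre
- mug: bystander: white mug, 80 mm wide, 90 mm high; origin under its centre
Things that resemble listed ones, but are neither listed nor needed, are in the scene too. Of the things that look like the book, the largest one is meant.

How it is judged:
By the outcome, as a careful person would: the job done as asked, in the order asked, and still so for the second after the job is handed in, with the robot touching nothing.
It also fails if it takes over 72 s, if anything falls off the work surface, if the arm or the gripper's body presses on something with over 40 N, if the wrist force passes 120 N, or if a joint passes its speed limit or range.

ROBOT

A 6-joint arm with a two-finger parallel gripper is mounted at the origin on the work surface. World frame = base frame: x ahead of the robot, y to its left, z up, the work surface at z = 0. Lengths are in m, angles in rad, forces in N, time in s.
With the tool pointing down it reaches from about 0.35 to 0.975 m from the base axis. Payload 4.9 kg.
Tool frame: the origin (TCP) lies on the centre line of the jaws, within the pads' length; the fingertips stand 19 mm ahead of it and the grasp point (between the pads) is the TCP; z points along the fingers, y is the direction in which the jaws open and shut (so a half turn about z gives the same grasp; the last joint's range is limited). The gripper opens to 85 mm and grips with 20 to 120 N. Pads are 22 mm wide; open, the fingers measure 114 mm over their backs; the gripper's body (76 mm by 85 mm) begins 54 mm behind the grasp point. The pads swing forward as they close: fully open they stand 13 mm farther back than shut.
Start: joints at [1.062, 0.053, 1.613, -0, 1.476, -0.119], TCP at [0.237, 0.578, 0.25] pointing down, gripper open.
Joint ranges: [-3.01, 3.01], [-1.01, 2.22], [0.06, 2.58], [-1.02, 4.17], [0.09, 2.62], [-3.14, 3.14]. Speed limits (rad/s): [2.57, 2.57, 3.14, 3.14, 3.14, 3.14].

INTERFACE

Orientations are given as a rotation vector (axis times angle).
In Python, from station import monitor, vision, workorder gives the robot as it stands.
- The arm moves only by the tool arm_command, never from a script. Its argument "rows" is text: rows parted by semicolons, each of 6 numbers parted by spaces: the shift along the world's x, y, z in mm, then the turn, a rotation vector about the world's x, y, z in degrees. In form: tx ty tz wx wy wz; .... A call has 1 to 12 rows; each row is the pose to reach, as a shift and turn from the pose measured when the call began; what a row does not reach only later rows make up. A row lasts 1/8 s, in which the tool goes at most 62.5 mm and 10.7 degrees, less where a joint would pass 70% of its speed; a pose out of reach is approached as far as the arm can. A call with a gripper value outside its range is refused whole. "jaw" is the opening, from 0 (shut) to 1 (fully open), set as the call begins (left out, the last holds). The fingers move at their own pace and stop on an object; "squeeze" is the grip in N (left out, the last holds). Time passes only in rows, so rows that repeat a pose let the fingers close. It gives the time, the measured TCP pose, the force and the opening at its end, in the units of the state.
- monitor.get_obs(): the state, without advancing time (a new reading comes with each control period).
- vision.get_image(name): name is "scene" or "side" or "wrist"; returns a dict with "frame" (420x560x3 uint8, red, green, blue), "vfov" (degrees; the focal length in pixels is half the picture's height over the tangent of half this angle, whatever the lens; pixels are square), "cx", "cy" (the principal point, pixels), "R" (3x3) and "t" (3): a world point X has camera coordinates R X + t; the wrist camera has in their place "T_tool_cam" (4x4, takes a point from camera to tool coordinates, whose origin is the TCP and whose axes are the flange's). Camera axes: x right, y down, z forward; pixel columns grow to the right and rows downward; lengths in m; the calibration is good to about 2 mm. A picture is of the moment at which its call begins: read the wrist's pose just before it. There is no depth.
- workorder.finish_job(): hands the job in, once; it reports no verdict.
The state is a dict: "t": time; "q": joint angles; "dq": joint speeds; "effort": joint torques, N m; "tool_pos": TCP position; "tool_rot": TCP orientation; "contact_force": force on the tool from outside, world axes, zero at the start; "wrist_torque": the same for the moment, N m; "opening": finger opening in m.
Only numpy, scipy, OpenCV 4.12 (cv2) and the standard library are available. Lean on these libraries where they do the work, as an engineer would, in place of code of your own. Each camera call takes 0.05 s, during which the arm holds its last target. There are 200 camera calls.

## Working session

There is one attempt and no reset: what is moved stays moved. The work goes in short steps, Python scripts to look and compute and a tool call to move; the robot and the scene stay as the last step left them, time stands still between calls to the robot, and variables do not carry over. Pictures are saved under pics/ and viewed, about 8 in all and at most 12, crops included, and the job is handed in when it is done.

Besides the shell and the picture viewer there is one more tool, called after "Emit:" by a JSON object that holds its "api" and its "payload", one argument or row to a line. arm_command: Moves the arm, as the interface text tells. Its arguments: {"type":"object","properties":{"rows":{"type":"string"},"jaw":{"type":"number"},"squeeze":{"type":"number"}},"required":["rows"]}

```bash
mkdir -p pics; cat > h.py <<'E'
import numpy as np,cv2
from scipy.spatial.transform import Rotation as Ro
from station import monitor,vision,workorder
def cam(name):
    o=monitor.get_obs(); d=vision.get_image(name)
    f=d["frame"]; h=f.shape[0]; fl=h/2/np.tan(np.radians(d["vfov"])/2)
    if "R" in d: R=np.array(d["R"]);t=np.array(d["t"])
    else:
        T=np.array(d["T_tool_cam"]); W=np.eye(4);W[:3,:3]=Ro.from_rotvec(o["tool_rot"]).as_matrix();W[:3,3]=o["tool_pos"]
        C=np.linalg.inv(W@T);R=C[:3,:3];t=C[:3,3]
    return dict(f=f,fl=fl,cx=d["cx"],cy=d["cy"],R=R,t=t,extra=[k for k in d])
def save(c,n): cv2.imwrite("pics/"+n,c["f"][:,:,::-1])
def px(c,X):
    p=(c["R"]@np.atleast_2d(X).T).T+c["t"]; return np.c_[c["fl"]*p[:,0]/p[:,2]+c["cx"],c["fl"]*p[:,1]/p[:,2]+c["cy"]]
def onz(c,u,v,z):
    d=c["R"].T@np.array([(u-c["cx"])/c["fl"],(v-c["cy"])/c["fl"],1]); o=-c["R"].T@c["t"]
    return o+d*(z-o[2])/d[2]
E
python3 - <<'E'
from h import *
import pickle
for n in("scene","side","wrist"):
    c=cam(n); save(c,n+"0.png"); pickle.dump(c,open(n+"0.pkl","wb")); print(n,c["fl"],c["cx"],c["cy"],c["extra"],-c["R"].T@c["t"])
a=[cv2.imread(f"pics/{n}0.png") for n in("scene","side")]
print(monitor.get_obs())
E
```

```text
scene 442.66629004780685 277.63205710189465 206.72743548770814 ['frame', 'vfov', 'cx', 'cy', 'R', 't'] [ 0.98163207 -0.90939902  1.12390355]
side 517.4165610862356 269.1533225898865 202.63009688537647 ['frame', 'vfov', 'cx', 'cy', 'R', 't'] [ 0.02375433 -0.97679476  0.90569534]
wrist 363.75756491466854 281.3568192606025 206.72685787804144 ['frame', 'vfov', 'cx', 'cy', 'T_tool_cam'] [0.16995643 0.60605514 0.37311356]
{'t': 0.15, 'q': array([ 1.06204362e+00,  5.32076725e-02,  1.61400762e+00, -3.48889133e-05,
        1.47598099e+00, -1.18994573e-01]), 'dq': array([-0.0001709 , -0.00315555, -0.00341197,  0.00139724, -0.00292177,
        0.00034402]), 'effort': array([ 6.93567290e-04, -3.94242454e+01, -3.70722270e+01, -6.97452037e-05,
        4.68146798e-03, -1.62168698e-05]), 'tool_pos': array([0.23725516, 0.57771535, 0.24932654]), 'tool_rot': array([-6.08268010e-01, -3.08167252e+00,  2.41239519e-03]), 'contact_force': array([0.44673547, 0.5413826 , 0.6289957 ]), 'wrist_torque': array([-0.03846098, -0.04394583, -0.02538877]), 'opening': 0.0853901295897085}
```

View pics/scene0.png

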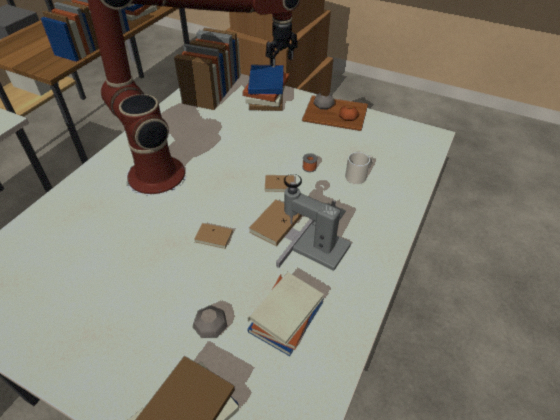

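View pics/side0.png

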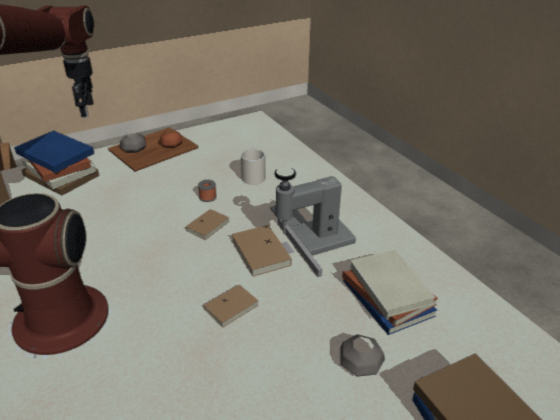

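The scene view shows the reel at (310,162), the stitcher at (315,220) and the mug at (357,167). There are three book-like candidates: (275,222), large and by the fence, and two small ones at (280,183) and (213,235). I choose (275,222), and will check it in a close crop.

```bash
python3 - <<'E'
import cv2,numpy as np
a=cv2.imread("pics/scene0.png")[140:275,235:385]; b=cv2.imread("pics/side0.png")[145:280,190:360]
a=cv2.resize(a,None,fx=4,fy=4,interpolation=2); b=cv2.resize(b,None,fx=4.4,fy=4.4,interpolation=2)
cv2.imwrite("pics/ca.png",a); cv2.imwrite("pics/cb.png",b); print(a.shape,b.shape)
E
```

```text
(540, 600, 3) (594, 748, 3)
```

View pics/ca.png

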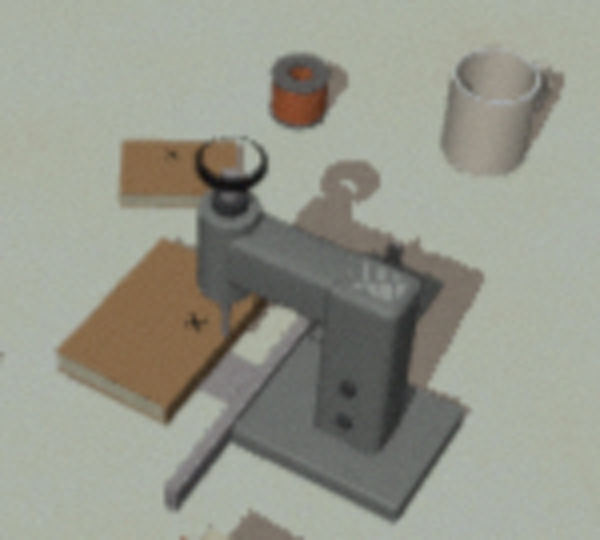

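View pics/cb.png

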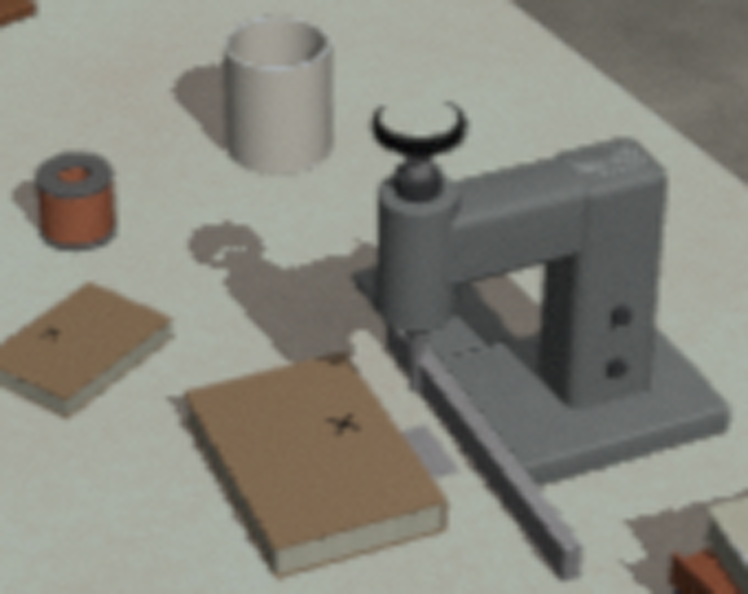

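```bash
cat > fit.py <<'E'
from h import *
import pickle
from scipy.optimize import least_squares
S=pickle.load(open("scene0.pkl","rb"));D=pickle.load(open("side0.pkl","rb"))
s=lambda u,v:(u/4+235,v/4+140); d=lambda u,v:(u/4.4+190,v/4.4+145)
def pose(p,X):
    c,n=np.cos(p[2]),np.sin(p[2]); return np.c_[p[0]+c*X[:,0]-n*X[:,1],p[1]+n*X[:,0]+c*X[:,1],X[:,2]]
def fit(obs,p0):
    def r(p): return np.concatenate([(px(c,pose(p,np.array([X])/1000.))[0]-uv) for c,uv,X in obs])
    q=least_squares(r,p0,loss="soft_l1"); print(q.x,np.round(r(q.x),1)); return q.x
if __name__=="__main__":
    m=onz(S,*s(195,321),.024); print("mark",m,onz(D,*d(344,424),.024)); print("reel",onz(S,*s(300,73),.05),onz(D,*d(75,173),.05))
    print("mug",onz(S,*s(498,75),.09),onz(D,*d(279,45),.09))
    print("tip",onz(S,*s(227,335),.052),onz(D,*d(417,388),.052)," cap",onz(S,*s(231,160),.246),onz(D,*d(420,122),.246))
    f=onz(S,*s(167,488),.026);print("fence end",f,onz(D,*d(562,552),.026)); t=onz(S,*s(227,335),.052)
    yaw=np.arctan2(f[1]-t[1],f[0]-t[0])-np.arctan2(-140,30)
    fit([(S,s(227,335),(0,0,52)),(D,d(417,388),(0,0,52)),(S,s(231,160),(0,0,246)),(D,d(420,122),(0,0,246)),(S,s(167,488),(30,-140,26)),(D,d(562,552),(30,-140,26))],[t[0],t[1],yaw])
    fit([(S,s(195,321),(25,10,24)),(D,d(344,424),(25,10,24)),(S,s(58,352),(-55,-80,24)),(S,s(166,410),(55,-80,24)),(S,s(165,240),(-55,80,24)),
     (D,d(187,397),(-55,80,24)),(D,d(275,550),(-55,-80,24)),(D,d(445,505),(55,-80,24)),(D,d(345,357),(55,80,24))],[m[0],m[1],yaw])
E
python3 fit.py
```

```text
mark [ 0.54789648 -0.00884297  0.024     ] [ 0.54605428 -0.01092267  0.024     ]
reel [0.50458665 0.29790413 0.05      ] [0.5005291  0.29818198 0.05      ]
mug [0.68309268 0.33326667 0.09      ] [0.67719681 0.32670169 0.09      ]
tip [ 0.58887515 -0.03354123  0.052     ] [ 0.58512503 -0.03261639  0.052     ]  cap [ 0.58754122 -0.03616542  0.246     ] [ 0.58063816 -0.03909499  0.246     ]
fence end [ 0.60726962 -0.17549613  0.026     ] [ 0.5978463  -0.17636026  0.026     ]
[ 0.58557656 -0.03347462 -0.09905085] [-0.9 -0.4  0.3  0.1 -0.2 -0.8  0.6 -1.5 -1.7 -0.6  1.1 -0.6]
[ 0.52088073 -0.01901563 -0.11090539] [-0.7  0.5  0.4  0.1 -1.6 -0.4 -0.9 -0.6 -1.4 -0.9 -0.3 -1.4  0.4 -0.3
  1.3 -1.1  0.6 -1.5]
```

Choice confirmed: the big book has its cross at crop (195,321), and the reel's bore and flanges are visible. The spindle is hidden behind the column. I estimate the stitcher at (0.586,-0.033) with yaw -5.7°, and the reel at (0.503,0.298). I'm moving above the reel, with the jaw axis aligned to the stitcher's y.

Emit:
{"api": "arm_command", "payload": {
  "rows": "40 -40 0 0 0 3; 80 -84 0 0 0 6; 120 -126 -5 0 0 9; 160 -168 -10 0 0 12; 200 -210 -20 0 0 15; 235 -250 -25 0 0 16.7; 265 -280 -30 0 0 16.7; 265 -280 -30 0 0 16.7; 265 -280 -30 0 0 16.7",
  "jaw": 1
}}

```text
t: 1.27
tool_pos: [0.5019, 0.298, 0.2191]
tool_rot: [-0.154, -3.137, 0.002]
contact_force: [-0.5, -0.3, -0.0]
opening: 0.0853
```

```bash
python3 - <<'E'
from h import *
import pickle
c=cam("wrist");save(c,"w1.png");pickle.dump(c,open("w1.pkl","wb"))
o=monitor.get_obs();print(o["tool_pos"],Ro.from_rotvec(o["tool_rot"]).as_matrix().round(3),o["contact_force"])
print("cam",-c["R"].T@c["t"],c["R"].round(2))
print(px(c,[[.5025,.298,.05],[.673,.119,.064],[.673,.119,.008]]))
E
```

```text
[0.50163748 0.29839844 0.21926472] [[-0.995  0.097 -0.001]
 [ 0.097  0.995 -0.001]
 [ 0.001 -0.001 -1.   ]] [-0.42766682 -0.17196652 -0.49088744]
cam [0.42949217 0.30585524 0.34306818] [[ 0.1   1.   -0.  ]
 [ 0.95 -0.09  0.29]
 [ 0.28 -0.03 -0.96]]
[[281.36995029 190.63977019]
 [109.93187895 387.51531911]
 [133.27573803 348.31295776]]
```

View pics/w1.png

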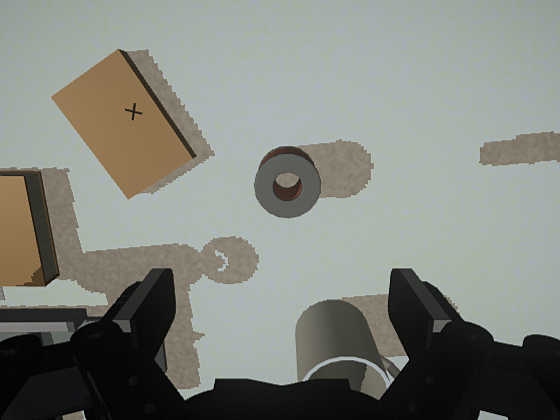

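```bash
python3 - <<'E'
from h import *
import pickle
c=pickle.load(open("w1.pkl","rb"))
print(onz(c,287.5,184,.05),"mug",onz(c,335,320,.0), onz(c,297,330,.045),onz(c,378,330,.045))
E
```

```text
[0.49738128 0.3035923  0.05      ] mug [0.66444365 0.3402605  0.        ] [0.64103602 0.29917085 0.045     ] [0.64853021 0.37578835 0.045     ]
```

The reel top's centre is at (287,184), which gives (0.4975,0.3035). Descending to grasp.

Emit:
{"api": "arm_command", "payload": {
  "rows": "-4 5 -40 0 0 0; -4 5 -90 0 0 0; -4 5 -140 0 0 0; -4 5 -175 0 0 0; -4 5 -188 0 0 0; -4 5 -188 0 0 0; -4 5 -188 0 0 0"
}}

```text
t: 2.2
tool_pos: [0.499, 0.3044, 0.0335]
tool_rot: [0.152, 3.135, 0.001]
contact_force: [-0.0, -0.2, -0.3]
opening: 0.0854
```

Emit:
{"api": "arm_command", "payload": {
  "rows": "0 0 0 0 0 0; 0 0 0 0 0 0; 0 0 0 0 0 0; 0 0 0 0 0 0; 0 0 0 0 0 0; 0 0 0 0 0 0",
  "jaw": 0,
  "squeeze": 30
}}

```text
t: 2.95
tool_pos: [0.5002, 0.3047, 0.0357]
tool_rot: [0.152, 3.133, 0.002]
contact_force: [-1.6, -1.9, 7.3]
opening: 0.0543
```

Emit:
{"api": "arm_command", "payload": {
  "rows": "0 0 20 0 0 0; 0 0 60 0 0 0; 0 0 110 0 0 0; 20 -20 155 0 0 0; 55 -50 180 0 0 0; 95 -85 185 0 0 0; 135 -120 185 0 0 0; 170 -155 185 0 0 0; 198 -178 185 0 0 0; 210 -186 185 0 0 0; 210 -186 185 0 0 0; 210 -186 185 0 0 0"
}}

```text
t: 4.45
tool_pos: [0.7093, 0.1198, 0.2208]
tool_rot: [0.15, 3.134, 0.002]
contact_force: [0.1, -0.2, -2.6]
opening: 0.0543
```

```bash
python3 - <<'E'
from h import *
import pickle
c=cam("wrist");save(c,"w2.png");pickle.dump(c,open("w2.pkl","wb"))
print(px(c,[[.673,.119,.064],[.673,.119,.008]]))
E
```

```text
[[274.99776392 147.06582424]
 [275.95823041 138.87967292]]
```

View pics/w2.png

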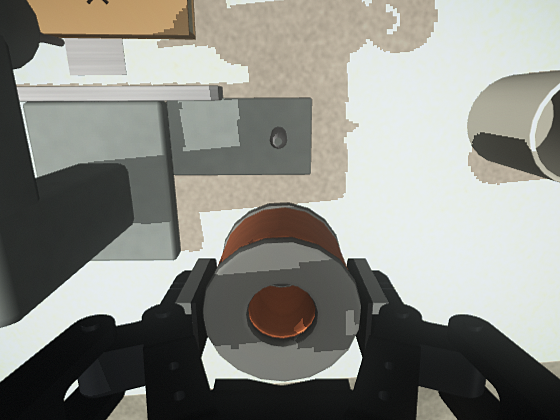

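```bash
python3 - <<'E'
from h import *
a=cv2.imread("pics/w2.png")
x=cv2.resize(a[115:165,255:305],(400,400),interpolation=2)
y=cv2.resize(a[190:390,190:375],(370,400),interpolation=2)
cv2.imwrite("pics/w2c.png",np.hstack([cv2.convertScaleAbs(x,alpha=1.6),y]))
E
```

```text
(no output)
```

View pics/w2c.png

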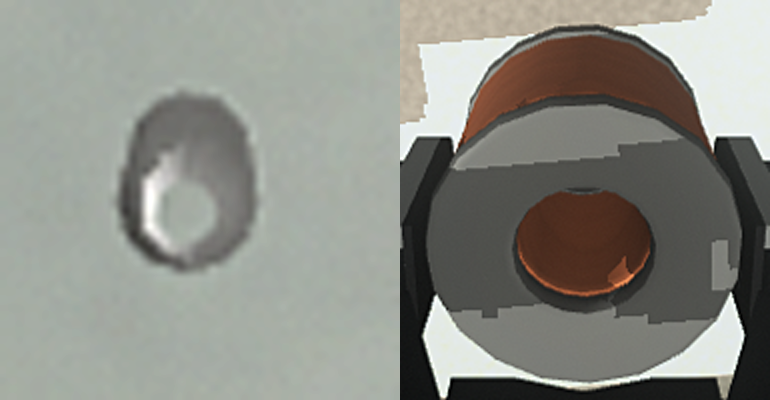

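```bash
python3 - <<'E'
from h import *
import pickle
from scipy.optimize import least_squares
c=pickle.load(open("w2.pkl","rb"))
print("tip",onz(c,278.5,141,.064),"foot",onz(c,278.5,133.5,.008))
a=np.linspace(0,2*np.pi,200)
def box(p,r):
    u=px(c,np.c_[p[0]+r*np.cos(a),p[1]+r*np.sin(a),0*a+p[2]]); return np.r_[u.min(0),u.max(0)]
for r,b in((.028,[204,238.5,361,380.5]),(.012,[247.5,284,317.5,346])):
    q=least_squares(lambda p:box(p,r)-b,[.709,.12,.235],x_scale=.01); print(q.x,q.fun.round(1))
o=monitor.get_obs();R=Ro.from_rotvec(o["tool_rot"]).as_matrix();print(o["tool_pos"],R.round(3))
E
```

```text
tip [0.66866771 0.12212873 0.064     ] foot [0.66839942 0.12179064 0.008     ]
[0.70926055 0.12064182 0.23293451] [-1.2  1.3  1.2 -1.5]
[0.70750887 0.12078958 0.23681255] [-0.3  0.3  0.3 -0.3]
[0.70929634 0.11988763 0.22087171] [[-0.995  0.095  0.004]
 [ 0.095  0.995  0.001]
 [-0.004  0.002 -1.   ]]
```

The spindle tip is at (278.5,141), giving (0.6685,0.122), and the reel axis in the hand is at (0.708,0.1207). Shift is -40, +1.

Emit:
{"api": "arm_command", "payload": {
  "rows": "-20 1 -10 0 0 0; -40 1 -30 0 0 0; -40 1 -70 0 0 0; -40 1 -100 0 0 0; -40 1 -112 0 0 0; -40 1 -120 0 0 0; -40 1 -128 0 0 0; -40 1 -136 0 0 0; -40 1 -142 0 0 0; -40 1 -142 0 0 0"
}}

```text
t: 5.75
tool_pos: [0.6689, 0.1208, 0.0782]
tool_rot: [0.15, 3.135, 0.002]
contact_force: [0.3, -0.7, -3.2]
opening: 0.0544
```

Emit:
{"api": "arm_command", "payload": {
  "rows": "0 0 -8 0 0 0; 0 0 -16 0 0 0; 0 0 -24 0 0 0; 0 0 -30 0 0 0; 0 0 -33 0 0 0; 0 0 -33 0 0 0; 0 0 -33 0 0 0"
}}

```text
t: 6.62
tool_pos: [0.6692, 0.1208, 0.0456]
tool_rot: [0.15, 3.134, 0.002]
contact_force: [0.0, -0.7, -3.0]
opening: 0.0546
```

Emit:
{"api": "arm_command", "payload": {
  "rows": "0 0 -1.5 0 0 0; 0 0 -2.5 0 0 0; 0 0 -3 0 0 0; 0 0 -3 0 0 0"
}}

```text
t: 7.12
tool_pos: [0.6695, 0.1209, 0.0438]
tool_rot: [0.149, 3.134, 0.002]
contact_force: [-4.5, 0.7, 5.8]
opening: 0.0542
```

It's seated on the shelf: the force rose to +5.8 N at the expected height. Releasing.

Emit:
{"api": "arm_command", "payload": {
  "rows": "0 0 0 0 0 0; 0 0 0 0 0 0; 0 0 0 0 0 0; 0 0 0 0 0 0; 0 0 0 0 0 0",
  "jaw": 1
}}

```text
t: 7.75
tool_pos: [0.6695, 0.1209, 0.0437]
tool_rot: [0.149, 3.134, 0.002]
contact_force: [-0.0, -0.3, 0.2]
opening: 0.0849
```

Emit:
{"api": "arm_command", "payload": {
  "rows": "0 0 20 0 0 0; 0 0 60 0 0 0; 0 0 110 0 0 0; 0 0 150 0 0 0; -10 5 180 0 0 0; -30 10 180 0 0 0; -30 10 180 0 0 0"
}}

```text
t: 8.62
tool_pos: [0.6393, 0.1313, 0.226]
tool_rot: [0.148, 3.131, 0.003]
contact_force: [1.0, 0.5, 0.1]
opening: 0.0857
```

```bash
python3 - <<'E'
from h import *
import pickle
c=cam("wrist");pickle.dump(c,open("w3.pkl","wb"))
s=cam("side");pickle.dump(s,open("s3.pkl","wb"))
cv2.imwrite("pics/w3.png",np.hstack([cv2.resize(c["f"],(400,300)),cv2.resize(s["f"][140:275,190:370],(400,300),interpolation=2)])[:,:,::-1])
print(monitor.get_obs()["tool_pos"])
print(px(c,[[.6685,.122,.058]])*[400/560,300/420])
E
```

```text
[0.63970549 0.1307899  0.22435737]
[[194.95875977 159.11318807]]
```

View pics/w3.png

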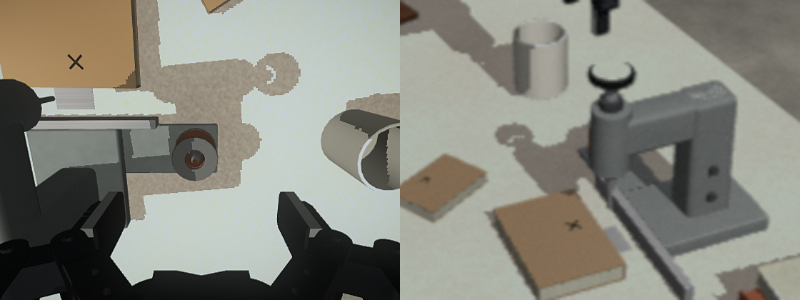

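The reel is seated, with the spindle tip visible in its bore at (195,159) on the left. Next I go to the book's +y end with the jaws shut and look.

Emit:
{"api": "arm_command", "payload": {
  "rows": "-40 -5 0 0 0 0; -80 -15 0 0 0 0; -105 -30 0 0 0 0; -108 -39 0 0 0 0; -108 -39 0 0 0 0; -108 -39 0 0 0 0; -108 -39 0 0 0 0",
  "jaw": 0
}}

```text
t: 9.6
tool_pos: [0.5323, 0.092, 0.2243]
tool_rot: [0.149, 3.133, 0.002]
contact_force: [0.2, -0.2, -0.5]
opening: -0.0001
```

```bash
python3 - <<'E'
from h import *
import pickle
c=cam("wrist");pickle.dump(c,open("w4.pkl","wb"))
cv2.imwrite("pics/w4.png",cv2.resize(c["f"],(800,600),interpolation=2)[:,:,::-1])
print(monitor.get_obs()["tool_pos"])
E
```

```text
[0.53220878 0.09204681 0.22427203]
```

View pics/w4.png

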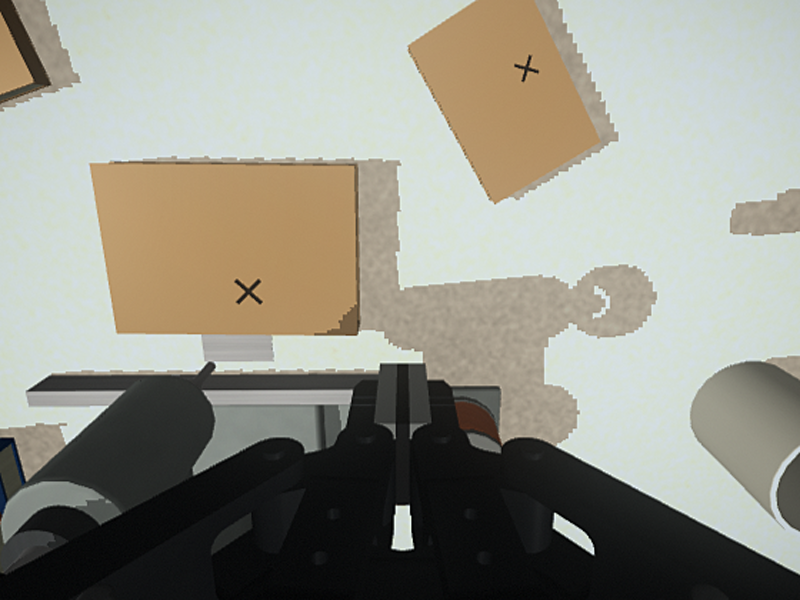

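```bash
python3 - <<'E'
from fit import *
c=pickle.load(open("w4.pkl","rb")); k=lambda u,v:(u*.7,v*.7)
print("tip",onz(c,*k(211,366),.052),"mark",onz(c,*k(248,292),.024))
print("fence foot",onz(c,*k(52,375),0),onz(c,*k(350,371.5),0),"top",onz(c,*k(28,393),.026))
b=[(90,164,-55,-80),(357,165,-55,80),(359,334,55,80),(117,333,55,-80)]
fit([(c,k(u,v),(x,y,24)) for u,v,x,y in b]+[(c,k(248,292),(25,10,24))],[.52,-.02,-.1])
fit([(c,k(211,366),(0,0,52)),(c,k(52,375),(30,-140,0)),(c,k(28,393),(30,-140,26))],[.586,-.033,-.1])
E
```

```text
tip [ 0.583241   -0.03131404  0.052     ] mark [ 0.54560795 -0.00915524  0.024     ]
fence foot [ 0.60097588 -0.17179117  0.        ] [0.6191313  0.04612583 0.        ] top [ 0.60202778 -0.17184456  0.026     ]
[ 0.51923863 -0.01540659 -0.10283025] [ 0.1 -0.6 -1.4  0.1 -0.6  0.7  0.6  0.3  1.1 -0.6]
[ 0.58307087 -0.03039921 -0.08010267] [ 1.  -0.3 -0.3  0.7 -0.6 -0.2]
```

The picture shows the tool tip at (211,366), the mark at (248,292) and the book corners. The stitcher pose refines to (0.583,-0.031) with yaw -0.083. The book needs about +39 mm in x and -19 mm in y in the stitcher's frame. First I push the +y end.

Emit:
{"api": "arm_command", "payload": {
  "rows": "0 0 -50 0 0 0; 0 0 -110 0 0 0; 0 0 -160 0 0 0; 0 0 -188 0 0 0; 0 0 -198 0 0 0; 0 0 -198 0 0 0; -1 -8 -198 0 0 0; -1 -13 -198 0 0 0; -1.5 -18 -198 0 0 0; -1.5 -18 -198 0 0 0"
}}

```text
t: 10.9
tool_pos: [0.5315, 0.0738, 0.0272]
tool_rot: [0.15, 3.131, 0.002]
contact_force: [0.0, 2.5, -0.5]
opening: 0.0006
```

Emit:
{"api": "arm_command", "payload": {
  "rows": "0 -3 0 0 0 0; -0.5 -6 0 0 0 0; -1 -9 0 0 0 0; -1 -12 0 0 0 0; -1 -12 0 0 0 0"
}}

```text
t: 11.52
tool_pos: [0.5304, 0.0614, 0.0271]
tool_rot: [0.15, 3.131, 0.002]
contact_force: [-0.5, 1.1, 1.8]
opening: 0.0001
```

```bash
cat > mk.py <<'E'
from fit import *
import sys
def st(X,P=(.5832,-.0311,-.083)):
    c,s=np.cos(P[2]),np.sin(P[2]);d=np.array(X[:2])-P[:2];return 1000*np.array([c*d[0]+s*d[1],-s*d[0]+c*d[1]])
def find(name,mark,r=22):
    # dark blob near the predicted mark
    c=cam(name);u,v=px(c,[[*mark,.024]])[0].round().astype(int)
    g=cv2.cvtColor(c["f"],cv2.COLOR_RGB2GRAY)[v-r:v+r,u-r:u+r]
    m=(g<np.median(g)*.55).astype(np.uint8);n,l,s,ce=cv2.connectedComponentsWithStats(m)
    print([(s[i].tolist(),st(onz(c,u-r+ce[i][0],v-r+ce[i][1],.024)).round(1).tolist()) for i in range(1,n) if s[i,4]>8]); return c
E
python3 - <<'E'
from mk import *
o=monitor.get_obs();print(o["tool_pos"],o["contact_force"],st(o["tool_pos"]))
for k,n in(("s","side"),("w","wrist")):
    try: pickle.dump(find(n,(.545,-.016)),open(k+"5.pkl","wb"))
    except Exception as e: print(e)
c=pickle.load(open("w4.pkl","rb"))
E
```

```text
[0.53036205 0.06141392 0.02707239] [-0.51651996  1.09093416  1.84637369] [-60.32589796  87.8149173 ]
[([0, 0, 15, 11, 103], [-48.2, 104.2]), ([31, 0, 5, 8, 24], [24.6, 74.5]), ([39, 9, 5, 10, 24], [23.4, 22.0])]
[([0, 3, 44, 41, 658], [-35.6, 11.4])]
```

Emit:
{"api": "arm_command", "payload": {
  "rows": "1 10 0 0 0 0; 1 15 40 0 0 0; 1 20 100 0 0 0; 1 30 160 0 0 0; 1 31 197 0 0 0; 1 31 197 0 0 0; 1 31 197 0 0 0"
}}

```text
t: 12.5
tool_pos: [0.5308, 0.0926, 0.2229]
tool_rot: [0.149, 3.133, 0.001]
contact_force: [0.3, 0.1, -0.1]
opening: 0.0002
```

```bash
cat >> mk.py <<'E'
def cover(c):
    h=cv2.cvtColor(c["f"],cv2.COLOR_RGB2HSV);m=cv2.inRange(h,(8,70,90),(22,255,255))
    cs,_=cv2.findContours(m,0,2)
    for k in cs:
        if cv2.contourArea(k)>4000:
            q=cv2.approxPolyDP(k,6,True)[:,0]; print("cover",q.tolist(),[st(onz(c,*p,.024)).round(0).tolist() for p in q])
E
python3 - <<'E'
from mk import *
c=find("wrist",(.545,-.0235));pickle.dump(c,open("w6.pkl","wb"));cover(c);save(c,"w6.png")
find("side",(.545,-.0235));print(st(monitor.get_obs()["tool_pos"]))
E
```

```text
[([12, 13, 19, 17, 117], [-40.2, 3.9])]
cover [[45, 116], [65, 234], [233, 236], [233, 117]] [[-122.0, -83.0], [-13.0, -86.0], [-9.0, 73.0], [-119.0, 78.0]]
cover [[372, 0], [336, 0], [285, 36], [346, 144], [420, 101]] [[-208.0, 193.0], [-208.0, 164.0], [-182.0, 124.0], [-95.0, 177.0], [-130.0, 238.0]]
[([30, 0, 5, 7, 22], [24.5, 73.2]), ([38, 8, 6, 11, 28], [23.4, 19.2])]
[-63.02059464 118.7215806 ]
```

The mark is now at (-40,+4) in the stitcher's frame. Next is the fore-edge push, with the jaws open as a two-point pusher.

Emit:
{"api": "arm_command", "payload": {
  "rows": "-30 -30 0 0 0 0; -65 -70 0 0 0 0.5; -95 -105 0 0 0 0.7; -104 -117 -20 0 0 0.7; -104 -117 -70 0 0 0.7; -104 -117 -120 0 0 0.7; -104 -117 -165 0 0 0.7; -104 -117 -190 0 0 0.7; -104 -117 -200 0 0 0.7; -104 -117 -200 0 0 0.7; -104 -117 -200 0 0 0.7",
  "jaw": 0.8
}}

```text
t: 13.98
tool_pos: [0.4272, -0.0248, 0.0228]
tool_rot: [0.13, 3.134, -0.0]
contact_force: [0.4, -0.4, 1.4]
opening: 0.0686
```

Emit:
{"api": "arm_command", "payload": {
  "rows": "8 -0.7 0 0 0 0; 16 -1.3 0 0 0 0; 22 -1.8 0 0 0 0; 27 -2.2 0 0 0 0; 32 -2.7 0 0 0 0; 37 -3.1 0 0 0 0; 42 -3.5 0 0 0 0; 46 -3.8 0 0 0 0; 50 -4.1 0 0 0 0; 50 -4.1 0 0 0 0"
}}

```text
t: 15.22
tool_pos: [0.4772, -0.0287, 0.0225]
tool_rot: [0.13, 3.134, 0.0]
contact_force: [-1.5, 0.6, 0.4]
opening: 0.0683
```

```bash
python3 - <<'E'
from mk import *
print(st(monitor.get_obs()["tool_pos"]))
c=find("side",(.565,-.03));save(c,"s7.png")
c=find("scene",(.565,-.03));save(c,"sc7.png");cover(c)
E
```

```text
[-105.82100989   -6.43425775]
[([0, 0, 6, 7, 26], [-32.2, 104.9]), ([22, 0, 5, 8, 24], [24.6, 74.5]), ([0, 8, 2, 8, 12], [-52.3, 66.3]), ([30, 9, 14, 22, 68], [23.2, -7.1]), ([0, 18, 7, 26, 120], [-77.8, -7.5])]
[([0, 0, 10, 10, 63], [-112.3, 41.7]), ([19, 25, 16, 19, 23], [21.7, -34.5])]
cover [[185, 5], [187, 21], [237, 35], [244, 74], [251, 63], [283, 64], [286, 77], [286, 49], [331, 10], [347, 22], [346, 59], [559, 110], [559, 34], [549, 31], [559, 15], [550, 11], [558, 19], [549, 27], [548, 11], [540, 12], [541, 4], [557, 10], [557, 0], [503, 0], [506, 8], [498, 10], [487, 0], [495, 13], [488, 17], [479, 6], [461, 15], [459, 0], [458, 14], [455, 3], [445, 8], [455, 13], [443, 12], [438, 0], [325, 0], [326, 10], [282, 44], [281, 0]] [[-1483.0, 1224.0], [-1324.0, 1053.0], [-974.0, 1061.0], [-700.0, 736.0], [-732.0, 844.0], [-591.0, 921.0], [-513.0, 821.0], [-661.0, 1066.0], [-690.0, 1641.0], [-534.0, 1539.0], [-347.0, 1137.0], [647.0, 1223.0], [533.0, 2034.0], [479.0, 2044.0], [494.0, 2309.0], [439.0, 2343.0], [497.0, 2245.0], [470.0, 2100.0], [428.0, 2336.0], [390.0, 2294.0], [373.0, 2427.0], [472.0, 2382.0], [448.0, 2549.0], [158.0, 2364.0], [202.0, 2245.0], [168.0, 2187.0], [72.0, 2309.0], [163.0, 2132.0], [141.0, 2051.0], [54.0, 2186.0], [-2.0, 1993.0], [-78.0, 2214.0], [-22.0, 1998.0], [-85.0, 2153.0], [-114.0, 2043.0], [-41.0, 2002.0], [-107.0, 1978.0], [-190.0, 2142.0], [-792.0, 1757.0], [-716.0, 1624.0], [-709.0, 1103.0], [-1026.0, 1608.0]]
```

Emit:
{"api": "arm_command", "payload": {
  "rows": "3 -0.2 0 0 0 0; 6 -0.5 0 0 0 0; 9 -0.7 0 0 0 0; 11 -0.9 0 0 0 0; 11 -0.9 0 0 0 0"
}}

```text
t: 15.95
tool_pos: [0.4886, -0.0297, 0.0224]
tool_rot: [0.13, 3.133, 0.0]
contact_force: [-1.3, -0.1, 0.1]
opening: 0.0683
```

Emit:
{"api": "arm_command", "payload": {
  "rows": "2 -0.2 0 0 0 0; 3 -0.2 0 0 0 0; 3 -0.2 0 0 0 0"
}}

```text
t: 16.32
tool_pos: [0.4909, -0.0298, 0.0224]
tool_rot: [0.131, 3.135, 0.0]
contact_force: [-6.8, 1.4, 4.4]
opening: 0.0682
```

Emit:
{"api": "arm_command", "payload": {
  "rows": "1.5 -0.1 0 0 0 0; 3 -0.2 0 0 0 0; 3 -0.2 0 0 0 0"
}}

```text
t: 16.7
tool_pos: [0.491, -0.0298, 0.0222]
tool_rot: [-0.13, -3.134, -0.001]
contact_force: [-15.6, 0.4, 12.2]
opening: 0.068
```

The force rose to 15 N with no motion at x = -92, where the book should be against the fence. Backing off to look.

Emit:
{"api": "arm_command", "payload": {
  "rows": "-4 0 0 0 0 0; -15 1 20 0 0 0; -20 5 70 0 0 0; -15 20 130 0 0 0; 0 60 180 0 0 0; 20 95 201 0 0 0; 35 120 201 0 0 0; 40 123 201 0 0 0; 40 123 201 0 0 0; 40 123 201 0 0 0",
  "jaw": 0
}}

```text
t: 17.95
tool_pos: [0.5306, 0.0924, 0.2226]
tool_rot: [-0.132, -3.133, -0.0]
contact_force: [-0.9, 1.1, 0.6]
opening: -0.0
```

```bash
python3 - <<'E'
from mk import *
c=find("wrist",(.5832,-.03));pickle.dump(c,open("w8.pkl","wb"));cover(c)
cv2.imwrite("pics/w8.png",cv2.resize(c["f"][70:330,10:350],(784,600),interpolation=2)[:,:,::-1])
find("side",(.5832,-.03));print(monitor.get_obs()["tool_pos"])
E
```

```text
[([18, 14, 19, 16, 105], [-0.4, 5.5]), ([0, 32, 14, 12, 92], [16.2, -15.6])]
cover [[55, 164], [74, 274], [104, 265], [131, 269], [147, 256], [140, 275], [237, 275], [233, 163]] [[-80.0, -83.0], [28.0, -84.0], [18.0, -53.0], [23.0, -28.0], [9.0, -11.0], [29.0, -20.0], [29.0, 75.0], [-81.0, 76.0]]
cover [[372, 0], [345, 0], [287, 40], [346, 147], [420, 105]] [[-211.0, 191.0], [-211.0, 170.0], [-182.0, 124.0], [-95.0, 176.0], [-131.0, 238.0]]
[([16, 0, 4, 5, 13], [26.1, 86.3])]
[0.53069538 0.09241732 0.22283594]
```

View pics/w8.png

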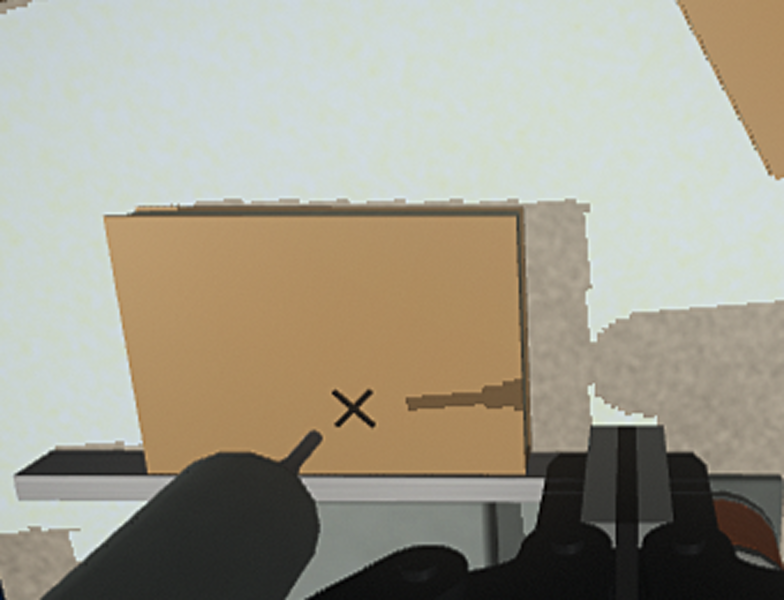

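```bash
python3 - <<'E'
from mk import *
c=pickle.load(open("w8.pkl","rb"));k=lambda u,v:(10+u*340/784,70+v*260/600)
print("tip",st(onz(c,*k(315,437),.052)),"fence end top",st(onz(c,*k(16,476),.026)),"foot",st(onz(c,*k(52,451),0)),"mark",st(onz(c,*k(354,408),.024)))
print("edge +y",st(onz(c,*k(520,340),.024)))
print((px(c,[[.5832,-.0311,.052]])-[10,70])*[784/340,600/260])
E
```

```text
tip [-0.22135417 -0.0191453 ] fence end top [  29.35060796 -138.82256343] foot [  30.19779924 -140.8577067 ] mark [-0.49271313  6.21418404]
edge +y [-29.9856727   76.16250493]
[[315.1112869  437.53173834]]
```

The mark is +6 mm off in y and the book is square on the fence. I push the +y end 6 mm along the fence.

Emit:
{"api": "arm_command", "payload": {
  "rows": "35 -3 -30 0 0 0; 35 -3 -90 0 0 0; 35 -3 -145 0 0 0; 35 -3 -183 0 0 0; 35 -3 -196 0 0 0; 35 -3 -196 0 0 0; 34 -13 -196 0 0 0; 33.5 -20 -196 0 0 0; 33 -26 -196 0 0 0; 32.5 -31 -196 0 0 0; 32 -36 -196 0 0 0; 32 -36.5 -196 0 0 0"
}}

```text
t: 19.55
tool_pos: [0.563, 0.0561, 0.0272]
tool_rot: [-0.133, -3.134, -0.002]
contact_force: [0.7, 4.1, 1.3]
opening: -0.0001
```

```bash
python3 - <<'E'
from mk import *
print(st(monitor.get_obs()["tool_pos"]))
E
```

```text
[-27.401803    85.27073575]
```

Emit:
{"api": "arm_command", "payload": {
  "rows": "0 -1 0 0 0 0; -0.1 -1.8 0 0 0 0; -0.1 -1.8 0 0 0 0"
}}

```text
t: 19.92
tool_pos: [0.5629, 0.0545, 0.0273]
tool_rot: [-0.133, -3.134, -0.003]
contact_force: [0.8, 4.1, 1.9]
opening: -0.0001
```

Emit:
{"api": "arm_command", "payload": {
  "rows": "0 6 0 0 0 0; 0 15 40 0 0 0; -10 30 100 0 0 0; -25 38 160 0 0 0; -32 38 196 0 0 0; -32 38 196 0 0 0; -32 38 196 0 0 0"
}}

```text
t: 20.8
tool_pos: [0.5303, 0.0923, 0.2219]
tool_rot: [-0.133, -3.132, -0.001]
contact_force: [0.2, 0.5, -0.3]
opening: 0.0002
```

```bash
python3 - <<'E'
from mk import *
c=find("wrist",(.5832,-.031),26);pickle.dump(c,open("w9.pkl","wb"));cover(c);save(c,"w9.png")
print(monitor.get_obs()["tool_pos"])
E
```

```text
[([17, 18, 19, 16, 105], [-0.4, -0.2]), ([0, 36, 19, 16, 133], [18.8, -17.9])]
cover [[48, 164], [68, 276], [105, 266], [131, 270], [144, 257], [150, 261], [139, 276], [231, 276], [226, 164]] [[-81.0, -89.0], [29.0, -90.0], [18.0, -52.0], [23.0, -27.0], [9.0, -13.0], [13.0, -8.0], [29.0, -20.0], [29.0, 70.0], [-81.0, 70.0]]
cover [[372, 0], [346, 0], [287, 40], [346, 147], [420, 106]] [[-211.0, 191.0], [-211.0, 171.0], [-182.0, 124.0], [-96.0, 176.0], [-130.0, 238.0]]
[0.52997945 0.09228351 0.22102031]
```

The mark is at (-0.4,-0.2) mm, square. One light re-press onto the fence to be sure of full contact.

Emit:
{"api": "arm_command", "payload": {
  "rows": "-25 -30 0 0 0 0; -50 -75 0 0 0 0; -62 -110 -10 0 0 0; -62 -124 -50 0 0 0; -62 -124 -100 0 0 0; -62 -124 -150 0 0 0; -62 -124 -185 0 0 0; -62 -124 -198 0 0 0; -62 -124 -198 0 0 0; -52 -125 -198 0 0 0; -44 -125.5 -198 0 0 0; -40 -126 -198 0 0 0",
  "jaw": 0.8
}}

```text
t: 22.35
tool_pos: [0.4907, -0.034, 0.0243]
tool_rot: [-0.133, -3.13, -0.001]
contact_force: [-8.8, -0.4, 6.9]
opening: 0.0682
```

Emit:
{"api": "arm_command", "payload": {
  "rows": "1.5 -0.1 0 0 0 0; 2.5 -0.2 0 0 0 0; 2.5 -0.2 0 0 0 0"
}}

```text
t: 22.72
tool_pos: [0.4909, -0.0339, 0.0241]
tool_rot: [-0.133, -3.122, -0.001]
contact_force: [-10.0, 0.1, 8.7]
opening: 0.0682
```

Emit:
{"api": "arm_command", "payload": {
  "rows": "-4 0 0 0 0 0; -15 1 20 0 0 0; -20 5 70 0 0 0; -15 20 130 0 0 0; 0 60 180 0 0 0; 20 95 199 0 0 0; 35 120 199 0 0 0; 40 126 199 0 0 0; 40 126 199 0 0 0; 40 126 199 0 0 0",
  "jaw": 0
}}

```text
t: 23.98
tool_pos: [0.5303, 0.0913, 0.2225]
tool_rot: [-0.134, -3.121, -0.0]
contact_force: [1.0, 0.1, -0.0]
opening: 0.0003
```

```bash
python3 - <<'E'
from mk import *
c=find("wrist",(.5832,-.031),26);pickle.dump(c,open("w10.pkl","wb"));cover(c);save(c,"w10.png")
o=monitor.get_obs();print(o["tool_pos"],o["contact_force"])
E
```

```text
[([17, 18, 18, 16, 97], [-0.5, -0.1]), ([0, 36, 18, 16, 135], [18.6, -17.7])]
cover [[51, 167], [70, 278], [105, 268], [132, 272], [146, 259], [151, 264], [141, 278], [233, 277], [229, 167]] [[-81.0, -89.0], [29.0, -89.0], [18.0, -54.0], [23.0, -28.0], [9.0, -13.0], [14.0, -9.0], [29.0, -20.0], [28.0, 70.0], [-80.0, 71.0]]
cover [[370, 0], [352, 0], [289, 40], [348, 150], [421, 108]] [[-214.0, 189.0], [-214.0, 175.0], [-185.0, 124.0], [-95.0, 177.0], [-131.0, 238.0]]
[0.53040141 0.09122236 0.22266602] [ 0.84196808 -0.02599022  0.11179678]
```

The mark is within about 0.5 mm of the tip. Now over the cap.

Emit:
{"api": "arm_command", "payload": {
  "rows": "0 0 40 0 0 0; 0 0 80 0 0 0; 10 -20 105 0 0 0; 25 -60 110 0 0 0; 42 -100 110 0 0 0; 53 -122 105 0 0 0; 53 -122 90 0 0 0; 53 -122 70 0 0 0; 53 -122 55 0 0 0; 53 -122 50 0 0 0; 53 -122 50 0 0 0"
}}

```text
t: 25.4
tool_pos: [0.5831, -0.0302, 0.2721]
tool_rot: [-0.133, -3.121, -0.001]
contact_force: [0.2, 0.1, -0.2]
opening: 0.0001
```

Emit:
{"api": "arm_command", "payload": {
  "rows": "0 0 -6 0 0 0; 0 0 -12 0 0 0; 0 0 -18 0 0 0; 0 0 -24 0 0 0; 0 0 -29 0 0 0; 0 0 -29 0 0 0"
}}

```text
t: 26.15
tool_pos: [0.5834, -0.0302, 0.2432]
tool_rot: [-0.133, -3.121, -0.001]
contact_force: [1.1, 2.2, 3.1]
opening: 0.0
```

Emit:
{"api": "arm_command", "payload": {
  "rows": "0 0 -2 0 0 0; 0 0 -4 0 0 0; 0 0 -6 0 0 0; 0 0 -6 0 0 0"
}}

```text
t: 26.65
tool_pos: [0.5834, -0.0302, 0.2372]
tool_rot: [-0.133, -3.121, -0.001]
contact_force: [1.2, 1.6, 4.1]
opening: 0.0002
```

Emit:
{"api": "arm_command", "payload": {
  "rows": "0 0 -1.5 0 0 0; 0 0 -3 0 0 0; 0 0 -3 0 0 0"
}}

```text
t: 27.02
tool_pos: [0.5835, -0.0302, 0.2368]
tool_rot: [-0.133, -3.122, -0.001]
contact_force: [-5.4, 1.9, 13.9]
opening: -0.0005
```

Emit:
{"api": "arm_command", "payload": {
  "rows": "0 0 -1.5 0 0 0; 0 0 -2 0 0 0; 0 0 -2 0 0 0; 0 0 -2 0 0 0"
}}

```text
t: 27.52
tool_pos: [0.5835, -0.0302, 0.2369]
tool_rot: [-0.133, -3.123, -0.0]
contact_force: [-3.9, 0.6, 10.8]
opening: -0.0002
```

Emit:
{"api": "arm_command", "payload": {
  "rows": "0 0 8 0 0 0; 0 0 18 0 0 0; 0 0 30 0 0 0; 0 0 55 0 0 0; 0 0 90 0 0 0; -15 40 100 0 0 0; -30 80 100 0 0 0; -45 110 80 0 0 0; -53 122 30 0 0 0; -53 122 -14 0 0 0; -53 122 -14 0 0 0; -53 122 -14 0 0 0"
}}

```text
t: 29.02
tool_pos: [0.5312, 0.0915, 0.2245]
tool_rot: [-0.134, -3.124, -0.0]
contact_force: [1.3, 0.5, 0.2]
opening: 0.0002
```

```bash
python3 - <<'E'
from mk import *
c=find("wrist",(.5832,-.031),26);cover(c)
s=cam("side")
cv2.imwrite("pics/w11.png",np.hstack([cv2.resize(c["f"],(400,300)),cv2.resize(s["f"][140:275,190:370],(400,300),interpolation=2)])[:,:,::-1])
o=monitor.get_obs();print(o["tool_pos"],o["contact_force"])
E
```

```text
[([17, 18, 19, 16, 100], [-0.6, -0.0]), ([0, 35, 18, 17, 139], [18.8, -18.2])]
cover [[52, 165], [70, 275], [106, 265], [133, 269], [147, 256], [141, 276], [233, 275], [228, 165]] [[-81.0, -89.0], [28.0, -90.0], [18.0, -53.0], [22.0, -27.0], [8.0, -12.0], [29.0, -20.0], [29.0, 70.0], [-80.0, 70.0]]
cover [[370, 0], [349, 0], [288, 39], [347, 148], [420, 106]] [[-213.0, 190.0], [-213.0, 173.0], [-184.0, 124.0], [-95.0, 177.0], [-131.0, 238.0]]
[0.5319797  0.09154767 0.2258174 ] [-0.26353487 -0.03976724 -0.01840512]
```

View pics/w11.png

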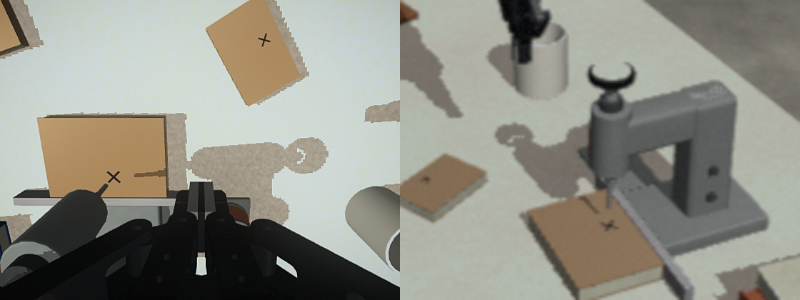

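The plunger has sprung back, the book is square with its cross at the tip, and the reel is on the spindle. Handing in.

```bash
python3 -c "
from station import workorder
print(workorder.finish_job())"
```

```text
the job is handed in; nothing more can be done
None
```

The reel is on the spindle, the book is in place, and the plunger was pressed and sprang back up; I handed the job in at about 29 s of the 72 s allowed.

- **Reel:** I lowered it onto the spindle until it touched the shelf at the expected height, then let go. A picture afterwards showed the spindle tip in its bore.
- **Book:** I pushed it to the fence and slid it along. The last picture showed it square, with the cross within about 0.6 mm of the tip axis. The camera calibration is only good to about 2 mm.
- **Plunger:** The tip met the book after about 28 mm of travel. The wrist read up to 13.9 N, so about 9 N bore on the cross beyond the spring. The last push, meant to be harder, read only 10.8 N, because each move starts from the measured pose.
- **Bystanders:** I did not plan any path near the rock, the pile of books or the mug. I did not measure whether they had moved; the mug stands as before in the last picture.

No check failed. The final pose picture shows the gripper clear of everything, and the wrist force was near zero.

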